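# Lock the portion stop of a cheese board with its quick-release clamp

### The arm

A 7-joint arm with a two-finger parallel gripper is mounted at the origin on the work surface. World frame = base frame: x ahead of the robot, y to its left, z up, the work surface at z = 0. Lengths are in m, angles in rad, forces in N, time in s.
With the tool pointing down it reaches from about 0.425 to 0.925 m from the base axis. Payload 6.8 kg.
Tool frame: the origin (TCP) lies at the very end of the fingers, on their centre line; the grasp point (between the pads) lies 19 mm behind it; z points along the fingers, y is the line along which they close (so a half turn about z gives the same grasp; the last joint's range is limited). The gripper opens to 85 mm and grips with 20 to 120 N. Pads are 22 mm wide; open, the fingers measure 114 mm over their backs; the gripper's body (76 mm by 85 mm) begins 54 mm behind the grasp point. The pads swing forward as they close: fully open they stand 13 mm farther back than shut.
Start: joints at [1.142, 0.477, 0.022, 1.555, -0.011, 1.109, -0.083], TCP at [0.213, -0.641, 0.231] pointing down, gripper open.
Joint ranges: [-2.96, 2.96], [-0.34, 2.1], [-1.41, 1.46], [0.24, 2.44], [-1.37, 4.51], [0.17, 1.92], [-2.96, 2.96]. Speed limits (rad/s): [2.39, 2.39, 3.14, 3.14, 3.14, 3.14, 3.14].

### API

Orientations are given as a unit quaternion [w, x, y, z].
In Python, from station import bot gives the robot as it stands. The module is installed in compiled form; this text tells all that it offers.
- The arm moves only by the shell command python3 -m jog 'ROWS' [OPENING] [FORCE]. ROWS is JSON, a list of rows, each a list of 4 numbers: the shift along the tool's x, y, z in cm, then the turn about the tool's z in rad. In form: [[x, y, z, spin], ...]. A call has 1 to 20 rows; each row is the pose to reach, as a shift and turn from the pose commanded when the call began, along the tool's axes at that moment; what a row does not reach only later rows make up. A row lasts 1/12 s, in which the tool goes at most 41.7 mm and 7.16 degrees, less where a joint would pass 70% of its speed; a pose out of reach is approached as far as the arm can. A call with a gripper value outside its range is refused whole. OPENING is the closure, from -1 (fully open) to 1 (shut), set as the call begins (- or left out, the last holds). The fingers move at their own pace and stop on an object; FORCE is the grip in N (left out, the last holds). Time passes only in rows, so rows that repeat a pose let the fingers close. It gives the time, the measured TCP pose, the force, the opening and the grip force at its end, in the units of the state.
- bot.get_obs(): the state, without advancing time (a new reading comes with each control period).
- bot.read_camera(name): name is "side" or "top" or "wrist"; returns a dict with "pixels" (400x640x3 uint8, red, green, blue), "depth" (400x640 float32, m along the optical axis (not along the pixel's ray), 0 where there is no reading), "fovy" (degrees; the focal length in pixels is half the picture's height over the tangent of half this angle, whatever the lens; pixels are square), "cx", "cy" (the principal point, pixels), "pose" (4x4, takes a point from camera to world coordinates). Camera axes: x right, y down, z forward; pixel columns grow to the right and rows downward; lengths in m; the calibration is good to about 2 mm. A picture is of the moment at which its call begins.
- bot.hand_in(): hands the job in; it is judged then, once.
The state is a dict: "t": time; "q": joint angles; "joint_vel": joint speeds; "joint_torque": joint torques, N m; "eef_pos": TCP position; "tool_rot": TCP orientation; "contact_force": force on the tool from outside, world axes, zero at the start; "torque": the same for the moment, N m; "gripper_width": opening from 0.0 (shut) to 1.0 (fully open); "grasp_force": force on a finger pad.
Only numpy, scipy, OpenCV 4.12 (cv2) and the standard library are available. Lean on these libraries where they do the work, as an engineer would, in place of code of your own. Each camera call takes 0.05 s, during which the arm holds its last target. There are 200 camera calls.

### The job

The steel portion stop of the cheese board is loose: tighten it with its quick-release clamp. With the red lever not yet closed, turn the black square nut on top clockwise until the lever begins to meet firm resistance about half-way through its swing, then swing the lever up until it is fully closed, so that the clamp holds firmly without being overtightened. Let go and leave the cheeses and the other things where they are.

Things in the scene. Friction and masses are not known exactly. Their poses are not given: they have to be found in the camera images.
- stand: Cheese board with a post and clamp head, fixed to the counter. Origin: on the counter's surface, under the vertical skewer axis. Beech board 15 mm thick, x -160 to +120 mm, y -95 to +235 mm in its frame. Aluminium post, 42 x 66 mm, at x +60 to +102 mm; the clamp head reaches from it over the axis to x -22 mm, 50 mm wide (y), 182 to 207 mm high. The lever points to this frame's -x.
- bar_slot (a point): Point on the head where the loose steel stop bar (22 x 14 mm) passes under it along y, y -75 to +225 mm, 35 mm behind the skewer, about 180 mm up; its stop plate hangs at y +213 mm down to about 63 mm. How deep the bar sits in its groove, so the clearance the nut must take up, differs by up to 6 mm from time to time and is not measured; this point does not show it.
- nut_grip (a point): Middle of the black square nut on top of the head, on the skewer axis, 28 mm above the head's top (235 mm above the counter). The nut is 24 mm square (flats square to this point's x and y) and 30 mm tall, 6 to 36 mm above the head, on a steel flange 36 mm across and 6 mm high. It keeps its height as it turns.
- nut (a joint): Angle of the square nut, 0 to 5.5 rad; grows clockwise seen from above, which tightens: 1 rad raises skewer, lever and lower jaw by 2.4 mm. Thread friction 0.6 N m either way. Starts at 0 to 0.5; the right setting lies between 1.2 and 3.8, depending on the bar's clearance.
- lever (a joint): Angle of the red cam lever, rad. 0: fully open, hanging 0.80 below level; it swings up to 1.05: fully closed, at its stop, 0.25 above level. Friction 0.15 N m: it stays where left, but a loaded clamp pushes a half-closed lever back open; past 1.02 it is over the top and stays closed. Rightly set, it bites at about 0.46, takes about 6 to 9 N at the handle and ends with about 110 N of clamping.
- lever_hinge (a point): Pivot of the lever, on the skewer axis, 130 mm above the counter at nut angle 0. The pivot axis is this point's y axis, level, the same as the stand's y.
- lever_grip (a point): Middle of the lever's handle end, 119 mm from the pivot; the lever runs from the pivot along this point's -x. The handle end is 36 mm long, 16 mm wide (this point's y: grip across this) and 16 mm thick; the lever ends 137 mm from the pivot.
- pad: Rubber pad (20 x 36 x 5 mm) on the aluminium lower jaw (78 x 40 x 10 mm), under the stop bar. The cam lifts it by 18 mm x (cos(1.02 - lever) - 0.523): 5.8 mm at 0.46 rad, 8.6 mm in all, flat at the closed end. Once the pad meets the bar it resists with 45 N per mm of further lift. Origin: on the skewer axis, 130 mm above the counter at first; rises with skewer and cam.
- wedge_a: Cheese wedge standing on the board beside the clamp, radius 140 mm, 26 degrees, 85 mm high; origin: foot of its apex, x axis towards the rind. Leave alone.
- wedge_b: Pale cheese wedge on the counter to the left, radius 160 mm, 40 degrees, 100 mm high; origin: foot of its apex. Leave alone.
- honey_jar: Honey jar, diameter 68 mm, 90 mm high; origin: centre of its foot. Leave alone.
- spade: Cheese spade lying flat, 240 mm long; origin: under its middle. Leave alone.
- small_cheese: Small round white cheese, diameter 94 mm, 30 mm high; origin: centre of its foot. Leave alone.
- ticket: Blank price ticket on a small wooden foot, 82 mm high; origin: under its foot. Leave alone.

How it is judged:
By the outcome, as a careful person would: the job done as asked, in the order asked, and still so for the second after the job is handed in, with the robot touching nothing.
It also fails if it takes over 72 s, if anything falls off the work surface, if the arm or the gripper's body presses on something with over 40 N, if the wrist force passes 120 N, or if a joint passes its speed limit or range.

## Working session

There is one attempt and no reset: what is moved stays moved. The work goes in short steps, Python scripts to look and compute and a shell command to move; the robot and the scene stay as the last step left them, time stands still between calls to the robot, and variables do not carry over. Pictures are saved under pics/ and viewed, at most 10 in all, crops included, and the job is handed in when it is done.

```bash
mkdir -p pics; ls; cat > h.py <<'E'
import numpy as np, cv2
from station import bot
def K(c):
    f=c["pixels"].shape[0]/2/np.tan(np.radians(c["fovy"])/2); return f,c["cx"],c["cy"]
def pts(c):
    f,cx,cy=K(c); d=c["depth"]; v,u=np.indices(d.shape)
    P=np.stack([(u-cx)/f*d,(v-cy)/f*d,d],-1); T=np.array(c["pose"])
    return P@T[:3,:3].T+T[:3,3]
def save(c,n): cv2.imwrite(f"pics/{n}.png",c["pixels"][:,:,::-1])
E
python3 - <<'E'
from h import *
import pickle
o=bot.get_obs(); print({k:np.round(v,3).tolist() for k,v in o.items()})
for n in ("side","top"):
    c=bot.read_camera(n); save(c,n); pickle.dump(c,open(n+".pkl","wb")); print(n,c["fovy"],c["cx"],c["cy"],np.round(c["pose"],3).tolist())
a=cv2.imread("pics/side.png");b=cv2.imread("pics/top.png");
E
```

```text
pics
{'t': 0.0, 'q': [1.142, 0.478, 0.022, 1.556, -0.011, 1.109, -0.083], 'joint_vel': [0.001, -0.001, 0.001, -0.001, -0.002, 0.001, 0.0], 'joint_torque': [0.0, -59.645, 1.608, -28.119, 0.012, 0.009, 0.0], 'eef_pos': [0.213, -0.64, 0.23], 'tool_rot': [-0.001, 0.987, 0.16, -0.0], 'contact_force': [-0.08, 0.425, -0.717], 'torque': [0.021, 0.004, -0.036], 'grasp_force': 0.0, 'gripper_width': 1.0}
side 51.16400911194384 326.0096606534215 203.6201302950069 [[-0.739, -0.451, 0.5, -0.215], [-0.673, 0.476, -0.565, 0.837], [0.017, -0.755, -0.656, 1.123], [0.0, 0.0, 0.0, 1.0]]
top 44.05851843275869 325.9824373861283 201.18230643563717 [[-0.042, -0.976, 0.216, 0.172], [-0.999, 0.042, -0.004, 0.031], [-0.006, -0.216, -0.976, 1.747], [0.0, 0.0, 0.0, 1.0]]
```

View pics/side.png

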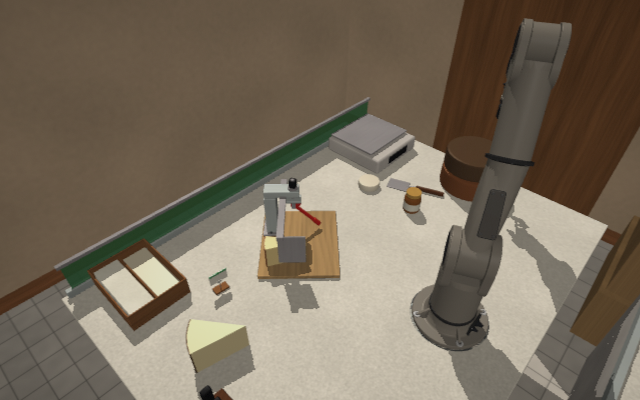

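View pics/top.png

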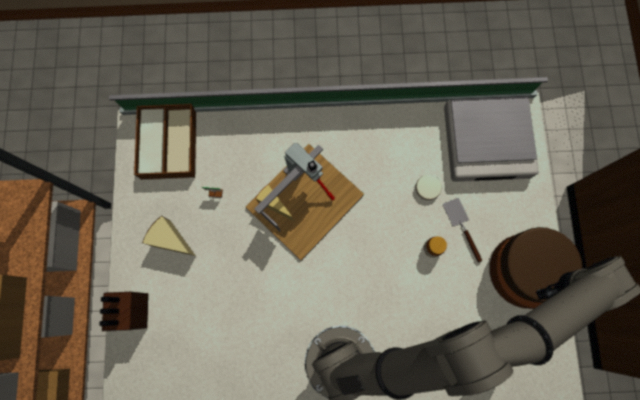

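The side view shows the nut at (293,183) and the red lever from (297,206) to (319,222). The top view shows the nut at (312,167), the lever down to (332,198), and the stop plate at (268,215). The cheese wedge stands at (275,205), under the bar.

```bash
python3 - <<'E'
from h import *
import pickle
for n,box in (("side",(240,170,350,290)),("top",(240,130,370,265))):
    c=pickle.load(open(n+".pkl","rb")); P=pts(c); hsv=cv2.cvtColor(c["pixels"],cv2.COLOR_RGB2HSV)
    W=np.zeros(P.shape[:2],bool); W[box[1]:box[3],box[0]:box[2]]=1
    H,S,V=[hsv[...,i].astype(int) for i in range(3)]
    red=W&((H<6)|(H>174))&(S>170)&(V>60)
    print(n,"red",red.sum()); q=P[red]
    if len(q):
        a=q[:,:2]-q[:,:2].mean(0); d=np.linalg.svd(a,full_matrices=False)[2][0]; s=a@d; 
        print(" yaw",np.degrees(np.arctan2(d[1],d[0])),"ends",q[s<np.quantile(s,.1)].mean(0).round(4),q[s>np.quantile(s,.9)].mean(0).round(4))
    nut=W&(P[...,2]>.236)&(P[...,2]<.26); 
    print(" top z>.236",nut.sum(),P[nut].mean(0).round(4),P[nut].min(0).round(4),P[nut].max(0).round(4))
    hd=W&(P[...,2]>.198)&(P[...,2]<.212); h=P[hd]
    r=cv2.minAreaRect((h[:,:2]*1000).astype(np.float32)); print(" head",hd.sum(),np.round(r[0]),np.round(r[1]),r[2],h[:,2].mean())
    bd=W&(P[...,2]>.009)&(P[...,2]<.021)&(S>80); r=cv2.minAreaRect((P[bd][:,:2]*1000).astype(np.float32)); print(" board",bd.sum(),np.round(r[0],1),np.round(r[1]),r[2])
E
```

```text
side red 95
 yaw -134.30646503294471 ends [0.612  0.0612 0.1283] [0.5576 0.0049 0.044 ]
 top z>.236 42 [0.6234 0.0654 0.2411] [0.6115 0.0501 0.2361] [0.6372 0.0772 0.2467]
 head 328 [653.  92.] [123.  54.] 43.96491241455078 0.20617132191350956
 board 3270 [562.8 100.4] [278. 334.] 43.87588119506836
top red 60
 yaw -136.25494124973133 ends [0.6079 0.049  0.1124] [0.5592 0.0029 0.0452]
 top z>.236 56 [0.624  0.0675 0.2429] [0.6117 0.0556 0.2364] [0.638  0.081  0.2512]
 head 453 [595. 155.] [125. 218.] 44.0306510925293 0.20626663821030713
 board 4261 [561.8 102. ] [278. 330.] 43.98198699951172
```

```bash
python3 - <<'E'
from h import *
import pickle
c=pickle.load(open("side.pkl","rb")); P=pts(c); hsv=cv2.cvtColor(c["pixels"],cv2.COLOR_RGB2HSV)
a=np.radians(44);R=np.array([[np.cos(a),-np.sin(a)],[np.sin(a),np.cos(a)]])
for n in ("side","top"):
    c=pickle.load(open(n+".pkl","rb")); P=pts(c)
    S=(P[...,:2]-[.6247,.0655])@R
    m=(P[...,2]>.07)&(P[...,2]<.095)&(S[...,0]>-.16)&(S[...,0]<.055)&(S[...,1]>-.09)&(S[...,1]<.23)
    q=S[m];print(n,len(q),(q.min(0)*1e3).round(),(q.max(0)*1e3).round(), (np.quantile(q[:,1],[.02,.1,.3,.5])*1e3).round())
    q=q[q[:,1]<.2]
    for y in range(-40,200,20):
        r=q[(q[:,1]*1e3>y)&(q[:,1]*1e3<y+20)]
        if len(r): print(y,len(r),(r.min(0)*1e3).round(),(r.max(0)*1e3).round())
E
python3 -m jog '[[0,0,-4,0],[0,0,-6,0],[54,-50.4,-6,-0.447],[54,-50.4,-6,-0.447],[54,-50.4,-6,-0.447],[54,-50.4,-6,-0.447],[54,-50.4,-6,-0.447],[54,-50.4,-6,-0.447],[54,-50.4,-6,-0.447],[54,-50.4,-6,-0.447],[54,-50.4,-6,-0.447],[54,-50.4,-6,-0.447],[54,-50.4,-6,-0.447],[54,-50.4,-6,-0.447],[54,-50.4,-6,-0.447],[54,-50.4,-6,-0.447],[54,-50.4,-6,-0.447],[54,-50.4,-6,-0.447],[54,-50.4,-6,-0.447],[54,-50.4,-6,-0.447]]' 0'
```

```text
side 177 [-71.  -6.] [ 55. 218.] [ -4.   2. 210. 212.]
-20 10 [-67.  -6.] [-34.  -0.]
0 21 [-71.   0.] [-30.   9.]
160 9 [ 48. 176.] [ 55. 179.]
180 2 [ 54. 181.] [ 54. 181.]
top 81 [-67.  -4.] [ 44. 217.] [ -4.  -1.   6. 155.]
-20 11 [-67.  -4.] [-37.  -0.]
0 20 [-65.   0.] [-29.   8.]
120 1 [ 34. 140.] [ 34. 140.]
140 14 [-41. 148.] [ 32. 160.]
160 20 [-19. 160.] [ 44. 180.]bash: unexpected EOF while looking for matching `''
```

```bash
python3 -m jog '[[0,0,-4,0],[0,0,-6,0],[54,-50.4,-6,-0.447],[54,-50.4,-6,-0.447],[54,-50.4,-6,-0.447],[54,-50.4,-6,-0.447],[54,-50.4,-6,-0.447],[54,-50.4,-6,-0.447],[54,-50.4,-6,-0.447],[54,-50.4,-6,-0.447],[54,-50.4,-6,-0.447],[54,-50.4,-6,-0.447],[54,-50.4,-6,-0.447],[54,-50.4,-6,-0.447],[54,-50.4,-6,-0.447],[54,-50.4,-6,-0.447],[54,-50.4,-6,-0.447],[54,-50.4,-6,-0.447],[54,-50.4,-6,-0.447],[54,-50.4,-6,-0.447]]' 0
python3 -c "
from h import *
o=bot.get_obs();print(o['t'],o['eef_pos'].round(4) if hasattr(o['eef_pos'],'round') else o['eef_pos'],o['tool_rot'],o['q'])"
```

```text
t: 1.77
eef_pos: [0.5672, 0.012, 0.2911]
tool_rot: [-0.001, 0.927, 0.376, 0.0]
contact_force: [-0.3, -0.0, -1.0]
gripper_width: 0.502
grasp_force: 0.0
1.7667 [0.5672 0.012  0.2911] [-6.12528502e-04  9.26686887e-01  3.75833674e-01  2.97658562e-04] [ 0.27528982  0.28945212 -0.4989525   1.71877807  0.1474193   1.17059213
 -1.06396164]
```

```bash
cat >> h.py <<'E'
from scipy.spatial.transform import Rotation as Ro
def st():
    o=bot.get_obs(); w,x,y,z=o["tool_rot"]; R=Ro.from_quat([x,y,z,w]).as_matrix(); p=np.array(o["eef_pos"])
    print("t",round(o["t"],2),"p",p.round(4),"tilt",R[:,2].round(3),"xyaw",round(np.degrees(np.arctan2(R[1,0],R[0,0])),1),"F",np.round(o["contact_force"],1),"M",np.round(o["torque"],2),"g",round(o["gripper_width"],3),round(o["grasp_force"],1),"q7",round(o["q"][6],2))
    return p,R
def to(t): p,R=st(); print("shift cm",(100*R.T@(np.array(t)-p)).round(2))
E
python3 - <<'E'
from h import *
to([.5636,.0065,.026])
c=bot.read_camera("wrist"); save(c,"w1"); P=pts(c); hsv=cv2.cvtColor(c["pixels"],cv2.COLOR_RGB2HSV)
H,S,V=[hsv[...,i].astype(int) for i in range(3)]
a=np.radians(44);R=np.array([[np.cos(a),-np.sin(a)],[np.sin(a),np.cos(a)]])
red=((H<6)|(H>174))&(S>170)&(V>60)&(P[...,2]<.15)&(P[...,2]>.01); q=P[red]; print("red",len(q))
if len(q):
    s=(q[:,:2]-[.6247,.0655])@R
    for x in range(-110,-10,12):
        m=(s[:,0]*1e3>x)&(s[:,0]*1e3<x+12)
        if m.sum(): print(x,m.sum(),"y",(s[m,1].min()*1e3).round(1),(s[m,1].max()*1e3).round(1),"z",(q[m,2].min()*1e3).round(1),np.median(q[m,2]*1e3).round(1))
    print("xmin",s[:,0].min())
nut=(P[...,2]>.238)&(P[...,2]<.248)&(abs(P[...,0]-.625)<.03)&(abs(P[...,1]-.066)<.03); print("nut",nut.sum())
if nut.sum()>20: print(cv2.minAreaRect((P[nut][:,:2]*1000).astype(np.float32)),P[nut].mean(0))
E
```

```text
t 1.77 p [0.5672 0.012  0.2911] tilt [ 0.     0.001 -1.   ] xyaw 44.2 F [-0.3 -0.  -1. ] M [-0.05 -0.01  0.04] g 0.502 0.0 q7 -1.06
shift cm [-0.66  0.17 26.51]
red 581
-98 48 y -7.2 6.1 z 42.8 47.4
-86 115 y -8.2 6.0 z 48.1 56.8
-74 124 y -7.9 5.9 z 54.3 63.6
-62 107 y -6.4 3.7 z 70.2 77.8
-50 120 y -6.0 3.7 z 82.6 90.1
-38 67 y -6.4 3.6 z 94.9 99.6
xmin -0.09260467171160024
nut 2255
((627.6483764648438, 66.51105499267578), (24.0025691986084, 24.025671005249023), 26.649394989013672) [0.62779758 0.0667308  0.24246737]
```

View pics/w1.png

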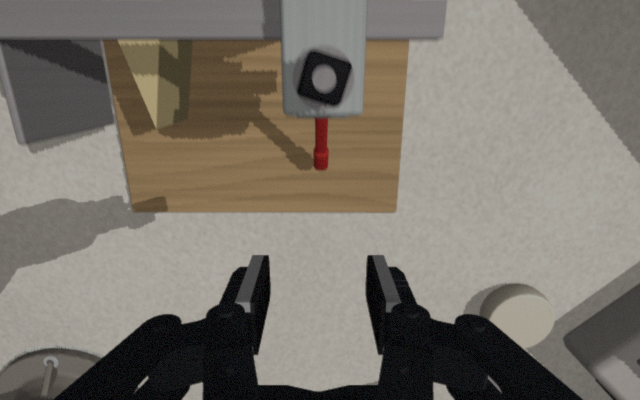

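The wrist view shows the nut at (325,78), turned 17° clockwise, so it starts at about 0.30 rad. The lever handle end is at (321,160), fully open, and the way down is clear.

```bash
python3 -m jog '[[-0.5,0.25,4,0],[-0.5,0.25,8,0],[-0.5,0.25,12,0],[-0.5,0.25,16,0],[-0.5,0.25,20,0],[-0.5,0.25,23,0],[-0.5,0.25,25,0],[-0.5,0.25,26.4,0],[-0.5,0.25,26.4,0],[-0.5,0.25,26.4,0]]' 0
python3 -m jog '[[0,0,0,0],[0,0,0,0],[0,0,0,0],[0,0,0,0],[0,0,0,0],[0,0,0,0]]' 1 30
python3 -c "
from h import *
st()"
```

```text
t: 2.65
eef_pos: [0.5638, 0.0025, 0.0267]
tool_rot: [-0.0, 0.927, 0.375, -0.001]
contact_force: [-0.1, -0.5, 0.3]
gripper_width: 0.503
grasp_force: 0.0
t: 3.15
eef_pos: [0.5651, 0.0038, 0.0282]
tool_rot: [-0.0, 0.927, 0.375, 0.001]
contact_force: [-3.5, 4.1, 5.0]
gripper_width: 0.183
grasp_force: 31.9
t 3.15 p [0.5651 0.0038 0.0282] tilt [ 0.002  0.001 -1.   ] xyaw 44.1 F [-3.5  4.1  5. ] M [0.84 0.31 0.16] g 0.183 31.9 q7 -1.23
```

```bash
python3 -m jog '[[-0.4,0,-0.45,0],[-0.85,0,-0.92,0],[-1.25,0,-1.4,0],[-1.61,0,-1.91,0],[-1.95,0,-2.45,0],[-2.26,0,-2.98,0],[-2.55,0,-3.55,0],[-2.8,0,-4.1,0],[-3.03,0,-4.7,0],[-3.23,0,-5.28,0],[-3.4,0,-5.88,0],[-3.4,0,-5.88,0],[-3.4,0,-5.88,0],[-3.4,0,-5.88,0]]' 1 20
python3 - <<'E'
from h import *
st()
c=bot.read_camera("side"); save(c,"s2")
cv2.imwrite("pics/s2c.png",cv2.resize(c["pixels"][130:300,220:400,::-1],None,fx=4,fy=3.5))
E
```

```text
t: 4.32
eef_pos: [0.5402, -0.0201, 0.0864]
tool_rot: [-0.0, 0.927, 0.375, 0.0]
contact_force: [0.1, 5.3, 0.9]
gripper_width: 0.181
grasp_force: 25.2
t 4.32 p [ 0.5402 -0.0201  0.0864] tilt [ 0.001  0.001 -1.   ] xyaw 44.0 F [0.1 5.3 0.9] M [0.96 0.16 0.24] g 0.181 25.2 q7 -1.14
```

View pics/s2c.png

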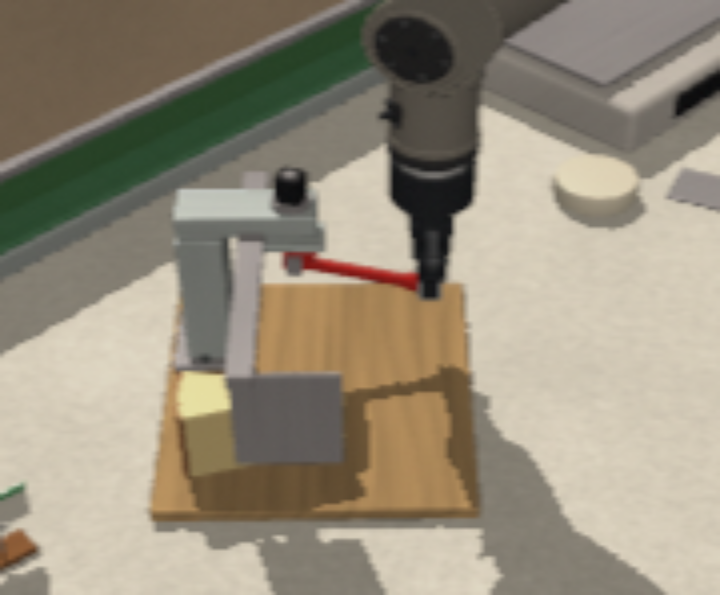

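The crop shows the fingers holding the lever end at about (430,285). The lever is raised to just below level, and the nut is clear at (290,185).

```bash
python3 -m jog '[[0,0,0,0],[0,0,0,0],[0,0,-2,0],[0,0,-6,0],[0,0,-10,0],[0,0,-14,0],[0,0,-18,0],[0,0,-21,0],[0,0,-21,0]]' 0
python3 - <<'E'
from h import *
import pickle
to([.6268,.0664,.307])
c=bot.read_camera("side"); pickle.dump(c,open("s3.pkl","wb"));save(c,"s3")
E
```

```text
t: 5.12
eef_pos: [0.5435, -0.0216, 0.3032]
tool_rot: [0.003, 0.928, 0.374, 0.005]
contact_force: [0.6, 0.3, 0.2]
gripper_width: 0.5
grasp_force: 0.0
t 5.12 p [ 0.5435 -0.0216  0.3032] tilt [ 0.012 -0.001 -1.   ] xyaw 43.9 F [0.6 0.3 0.2] M [-0.03 -0.03  0.02] g 0.5 0.0 q7 -1.0
shift cm [12.1  -0.57 -0.29]
```

```bash
python3 -m jog '[[4,-0.2,0,-0.12],[8,-0.4,0,-0.25],[12.1,-0.55,0,-0.37],[12.1,-0.55,0,-0.5],[12.1,-0.55,0,-0.62],[12.1,-0.55,0,-0.75],[12.1,-0.55,0,-0.87],[12.1,-0.55,0,-1],[12.1,-0.55,0,-1.12],[12.1,-0.55,0,-1.24],[12.1,-0.55,0,-1.27],[12.1,-0.55,0,-1.27],[12.1,-0.55,0,-1.27]]' 0
python3 - <<'E'
from h import *
import pickle
to([.6268,.0664,.218])
c=bot.read_camera("wrist"); P=pts(c)
nut=(P[...,2]>.238)&(P[...,2]<.248)&(abs(P[...,0]-.625)<.03)&(abs(P[...,1]-.066)<.03); print("nut",nut.sum())
if nut.sum()>20: print(cv2.minAreaRect((P[nut][:,:2]*1000).astype(np.float32)),P[nut].mean(0))
a=np.radians(44);R=np.array([[np.cos(a),-np.sin(a)],[np.sin(a),np.cos(a)]])
def red(c):
    P=pts(c); hsv=cv2.cvtColor(c["pixels"],cv2.COLOR_RGB2HSV); H,S,V=[hsv[...,i].astype(int) for i in range(3)]
    s=(P[...,:2]-[.6255,.066])@R
    m=((H<8)|(H>172))&(S>120)&(V>50)&(abs(s[...,1])<.03)&(s[...,0]>-.15)&(s[...,0]<0)
    x=s[m][:,0];z=P[m][:,2]; v,u=np.nonzero(m)
    k=np.polyfit(x,z,1); print("red",m.sum(),"phi",-np.arctan(k[0]).round(3),"theta",(.8-np.arctan(k[0])).round(3),"z at -.1",np.polyval(k,-.1).round(4),"uv",u.mean().round(2),v.mean().round(2),"umax",u.max(),v.max())
red(pickle.load(open("s3.pkl","rb"))); c=bot.read_camera("side"); red(c); red(pickle.load(open("side.pkl","rb"))); red(bot.read_camera("top"))
E
```

```text
t: 6.25
eef_pos: [0.623, 0.0661, 0.2948]
tool_rot: [-0.001, 0.525, 0.851, -0.001]
contact_force: [-0.5, 0.2, -0.3]
gripper_width: 0.503
grasp_force: 0.0
t 6.25 p [0.623  0.0661 0.2948] tilt [-0.002 -0.001 -1.   ] xyaw 116.6 F [-0.5  0.2 -0.3] M [-0.01 -0.05 -0.05] g 0.503 0.0 q7 -0.0
shift cm [-0.15  0.37  7.68]
nut 1511
((627.4321899414062, 67.09601593017578), (24.03892707824707, 23.465755462646484), 26.409442901611328) [0.62688306 0.06789082 0.24234479]
red 138 phi -0.313 theta 0.487 z at -.1 0.1061 uv 312.18 207.64 umax 329 213
red 137 phi -0.298 theta 0.502 z at -.1 0.1068 uv 312.15 207.65 umax 329 213
red 106 phi -0.82 theta -0.02 z at -.1 0.0328 uv 307.79 214.51 umax 320 224
red 35 phi 0.925 theta 1.725 z at -.1 0.1857 uv 322.0 182.83 umax 329 192
```

```bash
python3 -m jog '[[-0.15,0.35,0,0],[-0.15,0.35,3,0],[-0.15,0.35,5.5,0],[-0.15,0.35,7,0],[-0.15,0.35,7.7,0],[-0.15,0.35,7.7,0],[-0.15,0.35,7.7,0]]' 0
python3 -m jog '[[0,0,0,0],[0,0,0,0],[0,0,0,0],[0,0,0,0],[0,0,0,0],[0,0,0,0]]' 1 60
python3 -c "
from h import *
st()"
```

```text
t: 6.98
eef_pos: [0.6276, 0.0675, 0.2197]
tool_rot: [0.0, 0.524, 0.851, 0.0]
contact_force: [-0.0, 0.0, -0.2]
gripper_width: 0.5
grasp_force: 0.0
t: 7.48
eef_pos: [0.6269, 0.0671, 0.221]
tool_rot: [0.001, 0.524, 0.851, -0.0]
contact_force: [-5.4, -2.0, 5.3]
gripper_width: 0.268
grasp_force: 60.1
t 7.48 p [0.6269 0.0671 0.221 ] tilt [ 0.    -0.001 -1.   ] xyaw 116.7 F [-5.4 -2.   5.3] M [-0.4   0.99  0.07] g 0.268 60.1 q7 -0.04
```

```bash
cat > lv.py <<'E'
from h import *
a=np.radians(44);R=np.array([[np.cos(a),-np.sin(a)],[np.sin(a),np.cos(a)]])
def red(c):
    P=pts(c); hsv=cv2.cvtColor(c["pixels"],cv2.COLOR_RGB2HSV); H,S,V=[hsv[...,i].astype(int) for i in range(3)]
    s=(P[...,:2]-[.6255,.066])@R
    m=((H<8)|(H>172))&(S>120)&(V>50)&(abs(s[...,1])<.03)&(s[...,0]>-.15)&(s[...,0]<0)
    x=s[m][:,0];z=P[m][:,2]; v,u=np.nonzero(m); e=np.polyfit(u,v,1)
    k=np.polyfit(x,z,1); print("red",m.sum(),"theta",(.82-np.arctan(k[0])).round(3),"z-.1",np.polyval(k,-.1).round(4),"imslope",e[0].round(3),"v@300,325",np.polyval(e,300).round(2),np.polyval(e,325).round(2))
if __name__=="__main__":
    p,Rt=st(); y=np.degrees(np.arctan2(Rt[1,0],Rt[0,0])); print("nut",round(np.radians((134-y)%360),3)); red(bot.read_camera("side"))
E
python3 lv.py
python3 -m jog '[[0,0,0,0.12],[0,0,0,0.24],[0,0,0,0.36],[0,0,0,0.48],[0,0,0,0.6],[0,0,0,0.72],[0,0,0,0.8],[0,0,0,0.8],[0,0,0,0.8]]' ; python3 lv.py
python3 -m jog '[[0,0,0,0.1],[0,0,0,0.2],[0,0,0,0.2],[0,0,0,0.2]]' ; python3 lv.py
```

```text
t 7.48 p [0.6269 0.0671 0.221 ] tilt [ 0.    -0.001 -1.   ] xyaw 116.7 F [-5.4 -2.   5.3] M [-0.4   0.99  0.07] g 0.268 60.1 q7 -0.04
nut 0.301
red 138 theta 0.509 z-.1 0.1062 imslope 0.223 v@300,325 204.93 210.5
t: 8.28
eef_pos: [0.628, 0.0672, 0.2209]
tool_rot: [0.001, 0.814, 0.58, 0.001]
contact_force: [-1.4, -1.5, 6.7]
gripper_width: 0.266
grasp_force: 60.2
t 8.28 p [0.628  0.0672 0.2209] tilt [ 0.003 -0.    -1.   ] xyaw 71.0 F [-1.4 -1.5  6.7] M [-0.33  0.29 -0.58] g 0.266 60.2 q7 -0.77
nut 1.1
red 135 theta 0.534 z-.1 0.1088 imslope 0.214 v@300,325 204.71 210.04
t: 8.67
eef_pos: [0.6283, 0.067, 0.221]
tool_rot: [0.001, 0.868, 0.496, 0.001]
contact_force: [-1.1, -1.5, 6.3]
gripper_width: 0.266
grasp_force: 60.2
t 8.67 p [0.6283 0.067  0.221 ] tilt [ 0.003 -0.    -1.   ] xyaw 59.5 F [-1.1 -1.5  6.3] M [-0.45  0.06 -0.53] g 0.266 60.2 q7 -0.95
nut 1.3
red 134 theta 0.531 z-.1 0.1093 imslope 0.216 v@300,325 204.55 209.95
```

```bash

python3 -m jog '[[0,0,0,0.1],[0,0,0,0.2],[0,0,0,0.2]]' >/dev/null; python3 lv.py
python3 -m jog '[[0,0,0,0.1],[0,0,0,0.2],[0,0,0,0.2]]' >/dev/null; python3 lv.py
```

```text
t 8.97 p [0.6285 0.0668 0.2209] tilt [ 0.004 -0.001 -1.   ] xyaw 47.9 F [-0.2 -2.6  6.2] M [-0.57 -0.03 -0.47] g 0.269 60.2 q7 -1.13
nut 1.503
red 136 theta 0.523 z-.1 0.1093 imslope 0.214 v@300,325 204.48 209.83
t 9.27 p [0.6287 0.0666 0.2209] tilt [ 0.004 -0.001 -1.   ] xyaw 36.4 F [ 1.6 -2.9  5.6] M [-0.67 -0.13 -0.47] g 0.263 60.1 q7 -1.32
nut 1.703
red 134 theta 0.486 z-.1 0.1058 imslope 0.247 v@300,325 204.57 210.75
```

```bash

python3 -m jog '[[0,0,0,0.1],[0,0,0,0.2],[0,0,0,0.2]]' >/dev/null; python3 lv.py
```

```text
t 9.57 p [0.6288 0.0663 0.2209] tilt [ 0.004 -0.001 -1.   ] xyaw 24.9 F [ 2.  -3.2  5.1] M [-0.78 -0.31 -0.47] g 0.265 60.2 q7 -1.5
nut 1.903
red 128 theta 0.444 z-.1 0.1006 imslope 0.287 v@300,325 204.86 212.03
```

```bash

python3 -m jog '[[0,0,0,-0.1],[0,0,0,-0.22],[0,0,0,-0.22],[0,0,0,-0.22]]' >/dev/null; python3 lv.py
python3 -m jog '[[0,0,0,0],[0,0,0,0],[0,0,0,0],[0,0,-2,0],[0,0,-5,0],[0,0,-7.5,0],[0,0,-7.5,0]]' 0
python3 - <<'E'
from lv import *
to([.54,-.018,.29]); red(bot.read_camera("side"))
c=bot.read_camera("wrist"); P=pts(c)
nut=(P[...,2]>.238)&(P[...,2]<.248)&(abs(P[...,0]-.625)<.03)&(abs(P[...,1]-.066)<.03); print("nut",nut.sum())
if nut.sum()>20: print(cv2.minAreaRect((P[nut][:,:2]*1000).astype(np.float32)),P[nut].mean(0))
E
```

```text
t 9.95 p [0.6286 0.0666 0.2209] tilt [ 0.004 -0.001 -1.   ] xyaw 38.0 F [ 0.7 -3.   7. ] M [-0.72 -0.15  0.64] g 0.267 60.4 q7 -1.29
nut 1.676
red 134 theta 0.433 z-.1 0.0997 imslope 0.294 v@300,325 204.93 212.28
t: 10.58
eef_pos: [0.6294, 0.0687, 0.2997]
tool_rot: [0.0, 0.946, 0.324, 0.004]
contact_force: [0.8, 0.9, 0.3]
gripper_width: 0.504
grasp_force: 0.0
t 10.58 p [0.6294 0.0687 0.2997] tilt [ 0.008  0.002 -1.   ] xyaw 37.8 F [0.8 0.9 0.3] M [-0.06 -0.07 -0.08] g 0.504 0.0 q7 -1.27
shift cm [-12.38   1.37   0.88]
red 135 theta 0.424 z-.1 0.0993 imslope 0.294 v@300,325 204.93 212.27
nut 1482
((628.27099609375, 67.06095886230469), (23.574039459228516, 23.74556541442871), 37.66596984863281) [0.62889209 0.06753901 0.24235926]
```

```bash

python3 -m jog '[[-4,0.4,0,-0.1],[-8,0.9,0,-0.1],[-11.6,1.4,0,-0.108],[-11.6,1.4,0,-0.108],[-11.6,1.4,0,-0.108]]' 0
python3 - <<'E'
from h import *
to([.5464,-.014,.075])
E
```

```text
t: 11.1
eef_pos: [0.542, -0.0169, 0.2928]
tool_rot: [0.0, 0.928, 0.372, -0.001]
contact_force: [0.3, 0.2, 0.3]
gripper_width: 0.503
grasp_force: 0.0
t 11.1 p [ 0.542  -0.0169  0.2928] tilt [-0.003 -0.001 -1.   ] xyaw 43.7 F [0.3 0.2 0.3] M [0.06 0.01 0.02] g 0.503 0.0 q7 -1.0
shift cm [ 0.57  0.12 21.78]
```

```bash

python3 -m jog '[[0.5,0.1,4,0],[0.5,0.1,8,0],[0.5,0.1,12,0],[0.5,0.1,16,0],[0.5,0.1,19,0],[0.5,0.1,21,0],[0.5,0.1,21.7,0],[0.5,0.1,21.7,0],[0.5,0.1,21.7,0]]' 0
python3 -m jog '[[0,0,0,0],[0,0,0,0],[0,0,0,0],[0,0,0,0],[0,0,0,0],[0,0,0,0]]' 1 25
python3 lv.py
```

```text
t: 11.85
eef_pos: [0.5487, -0.0109, 0.0773]
tool_rot: [-0.0, 0.927, 0.374, 0.0]
contact_force: [1.1, 0.2, 0.2]
gripper_width: 0.501
grasp_force: 0.0
t: 12.35
eef_pos: [0.5491, -0.011, 0.078]
tool_rot: [0.0, 0.927, 0.374, 0.001]
contact_force: [0.2, 4.5, 2.9]
gripper_width: 0.176
grasp_force: 29.1
t 12.35 p [ 0.5491 -0.011   0.078 ] tilt [ 0.002  0.001 -1.   ] xyaw 43.9 F [0.2 4.5 2.9] M [ 0.96 -0.28  0.08] g 0.176 29.1 q7 -1.15
nut 1.572
red 102 theta 0.416 z-.1 0.0978 imslope 0.307 v@300,325 204.99 212.67
```

```bash

python3 -m jog '[[-0.31,0,-0.89,0],[-0.31,0,-0.89,0],[-0.31,0,-0.89,0]]' >/dev/null; python3 -c "from h import *;st()"
python3 -m jog '[[-0.29,0,-1.15,0],[-0.29,0,-1.15,0],[-0.29,0,-1.15,0]]' >/dev/null; python3 -c "from h import *;st()"
python3 -m jog '[[-0.18,0,-1.16,0],[-0.18,0,-1.16,0],[-0.18,0,-1.16,0]]' >/dev/null; python3 -c "from h import *;st()"
python3 lv.py
```

```text
t 12.65 p [ 0.5466 -0.013   0.0864] tilt [ 0.002  0.001 -1.   ] xyaw 43.9 F [ 1.7  5.5 -0. ] M [ 0.99 -0.34  0.15] g 0.181 28.0 q7 -1.14
t 12.9 p [ 0.5442 -0.0153  0.0976] tilt [ 0.001  0.001 -1.   ] xyaw 43.9 F [ 1.5  5.6 -0.6] M [ 1.04 -0.45  0.19] g 0.181 26.9 q7 -1.13
t 13.15 p [ 0.5426 -0.0168  0.1089] tilt [ 0.     0.001 -1.   ] xyaw 43.9 F [ 1.9  4.9 -2.4] M [ 0.97 -0.43  0.15] g 0.182 25.8 q7 -1.12
t 13.15 p [ 0.5426 -0.0168  0.1089] tilt [ 0.     0.001 -1.   ] xyaw 43.9 F [ 1.9  4.9 -2.4] M [ 0.97 -0.43  0.15] g 0.182 25.8 q7 -1.12
nut 1.572
red 108 theta 0.66 z-.1 0.1253 imslope 0.104 v@300,325 203.46 206.05
```

```bash

python3 -m jog '[[-0.06,0,-1.18,0],[-0.06,0,-1.18,0],[-0.06,0,-1.18,0]]' >/dev/null; python3 -c "from h import *;st()"
python3 -m jog '[[0.06,0,-1.18,0],[0.06,0,-1.18,0],[0.06,0,-1.18,0]]' >/dev/null; python3 -c "from h import *;st()"
python3 -m jog '[[-0.06,0,1.18,0],[-0.06,0,1.18,0],[-0.06,0,1.18,0]]' >/dev/null; python3 -c "from h import *;st()"
python3 -m jog '[[0.06,0,1.18,0],[0.06,0,1.18,0],[0.06,0,1.18,0]]' >/dev/null; python3 -c "from h import *;st()"
python3 -m jog '[[0.18,0,1.16,0],[0.18,0,1.16,0],[0.18,0,1.16,0]]' >/dev/null; python3 -c "from h import *;st()"
python3 -m jog '[[0.29,0,1.15,0],[0.29,0,1.15,0],[0.29,0,1.15,0]]' >/dev/null; python3 -c "from h import *;st()"
python3 -m jog '[[0.33,0,0.93,0],[0.33,0,0.93,0],[0.33,0,0.93,0]]' >/dev/null; python3 -c "from h import *;st()"
python3 -m jog '[[0.42,0,1.03,0],[0.42,0,1.03,0],[0.42,0,1.03,0]]' >/dev/null; python3 -c "from h import *;st()"
```

```text
t 13.45 p [ 0.5418 -0.0176  0.1203] tilt [-0.  0. -1.] xyaw 43.9 F [ 1.2  4.3 -3.4] M [ 0.87 -0.27  0.18] g 0.177 25.3 q7 -1.11
t 13.7 p [ 0.5419 -0.0176  0.132 ] tilt [-0.001 -0.    -1.   ] xyaw 43.9 F [-1.   3.1 -2.6] M [0.57 0.13 0.19] g 0.178 25.3 q7 -1.1
t 13.95 p [ 0.5413 -0.018   0.1195] tilt [-0.002 -0.    -1.   ] xyaw 43.9 F [-0.5  2.8 -4.6] M [0.46 0.08 0.13] g 0.176 25.1 q7 -1.11
t 14.2 p [ 0.5418 -0.0177  0.1079] tilt [-0.002 -0.    -1.   ] xyaw 43.9 F [-0.7  1.7 -6. ] M [0.32 0.34 0.12] g 0.179 25.2 q7 -1.12
t 14.45 p [ 0.5431 -0.0164  0.0969] tilt [-0.002 -0.    -1.   ] xyaw 43.9 F [-3.6  1.5 -5.6] M [0.16 0.55 0.24] g 0.184 25.4 q7 -1.13
t 14.7 p [ 0.5454 -0.0144  0.0859] tilt [-0.001 -0.001 -1.   ] xyaw 43.9 F [-4.4  0.7 -3.4] M [0.06 0.81 0.2 ] g 0.181 26.0 q7 -1.14
t 14.95 p [ 0.5478 -0.0122  0.0768] tilt [-0.001 -0.001 -1.   ] xyaw 43.9 F [-4.1  0.5 -2.2] M [0.04 0.89 0.18] g 0.176 26.3 q7 -1.15
t 15.2 p [ 0.5512 -0.0089  0.0667] tilt [-0. -0. -1.] xyaw 43.9 F [-3.5  0.4 -3.5] M [0.2  0.78 0.22] g 0.181 26.8 q7 -1.17
```

```bash

python3 -m jog '[[-0.42,0,-1.03,0],[-0.75,0,-1.96,0],[-1.04,0,-3.11,0],[-1.22,0,-4.27,0],[-1.28,0,-5.45,0],[-1.22,0,-6.63,0],[-1.04,0,-7.79,0],[-0.91,0,-8.37,0],[-0.75,0,-8.8,0],[-0.75,0,-8.8,0],[-0.75,0,-8.8,0]]' 1 30; python3 lv.py
python3 -m jog '[[0.1,0,-0.4,0],[0.1,0,-0.4,0],[0.1,0,-0.4,0]]'; python3 lv.py
```

```text
t: 16.12
eef_pos: [0.5459, -0.0144, 0.155]
tool_rot: [0.0, 0.928, 0.374, -0.0]
contact_force: [-4.2, 1.7, 1.6]
gripper_width: 0.179
grasp_force: 30.1
t 16.12 p [ 0.5459 -0.0144  0.155 ] tilt [-0.    -0.001 -1.   ] xyaw 43.9 F [-4.2  1.7  1.6] M [0.19 1.16 0.28] g 0.179 30.1 q7 -1.09
nut 1.573
red 100 theta 1.006 z-.1 0.1583 imslope -0.149 v@300,325 201.8 198.08
t: 16.42
eef_pos: [0.5466, -0.0136, 0.1585]
tool_rot: [0.0, 0.928, 0.374, -0.0]
contact_force: [-3.5, 1.0, -0.7]
gripper_width: 0.18
grasp_force: 29.9
t 16.42 p [ 0.5466 -0.0136  0.1585] tilt [-0. -0. -1.] xyaw 43.9 F [-3.5  1.  -0.7] M [0.2  1.02 0.28] g 0.18 29.9 q7 -1.09
nut 1.573
red 103 theta 1.047 z-.1 0.1621 imslope -0.181 v@300,325 201.73 197.21
```

Nearly at the stop; push a little more until the force rises.

```bash

python3 -m jog '[[0.1,0,-0.4,0],[0.1,0,-0.4,0],[0.1,0,-0.4,0]]'; python3 lv.py
python3 -m jog '[[0.1,0,-0.3,0],[0.1,0,-0.3,0],[0.1,0,-0.3,0]]'; python3 lv.py
```

```text
t: 16.72
eef_pos: [0.5472, -0.0126, 0.1619]
tool_rot: [-0.0, 0.928, 0.374, -0.0]
contact_force: [-1.9, 0.6, -9.2]
gripper_width: 0.177
grasp_force: 29.7
t 16.72 p [ 0.5472 -0.0126  0.1619] tilt [-0.  0. -1.] xyaw 43.9 F [-1.9  0.6 -9.2] M [0.34 0.41 0.15] g 0.177 29.7 q7 -1.08
nut 1.573
red 105 theta 1.056 z-.1 0.1632 imslope -0.189 v@300,325 201.63 196.91
t: 17.02
eef_pos: [0.5477, -0.0119, 0.1646]
tool_rot: [-0.0, 0.928, 0.374, -0.0]
contact_force: [-0.1, 3.4, -16.7]
gripper_width: 0.177
grasp_force: 29.6
t 17.02 p [ 0.5477 -0.0119  0.1646] tilt [-0.001  0.    -1.   ] xyaw 43.9 F [ -0.1   3.4 -16.7] M [ 0.49 -0.01  0.13] g 0.177 29.6 q7 -1.08
nut 1.573
red 104 theta 1.047 z-.1 0.1624 imslope -0.178 v@300,325 201.56 197.11
```

```bash

python3 -m jog '[[0,0,0,0],[0,0,0,0],[0,0,0,0],[0,0,-3,0],[0,0,-7,0],[0,0,-11,0],[-3,0,-13,0],[-6,0,-13,0],[-6,0,-13,0],[-6,0,-13,0]]' 0; python3 lv.py; python3 - <<'E'
from lv import *
for i in range(2): red(bot.read_camera("side"))
c=bot.read_camera("wrist"); save(c,"w9")
P=pts(c); nut=(P[...,2]>.238)&(P[...,2]<.248)&(abs(P[...,0]-.625)<.03)&(abs(P[...,1]-.066)<.03); print("nut",nut.sum())
if nut.sum()>20: print(cv2.minAreaRect((P[nut][:,:2]*1000).astype(np.float32)))
E
```

```text
t: 17.9
eef_pos: [0.505, -0.0553, 0.2972]
tool_rot: [0.002, 0.928, 0.372, 0.001]
contact_force: [0.6, 0.7, -0.3]
gripper_width: 0.501
grasp_force: 0.0
t 17.9 p [ 0.505  -0.0553  0.2972] tilt [ 0.004 -0.002 -1.   ] xyaw 43.7 F [ 0.6  0.7 -0.3] M [ 0.06 -0.02  0.02] g 0.501 0.0 q7 -0.9
nut 1.576
red 133 theta 1.052 z-.1 0.163 imslope -0.192 v@300,325 201.69 196.89
red 134 theta 1.06 z-.1 0.1635 imslope -0.195 v@300,325 201.73 196.86
red 134 theta 1.052 z-.1 0.163 imslope -0.193 v@300,325 201.71 196.88
nut 0
```

View pics/w9.png

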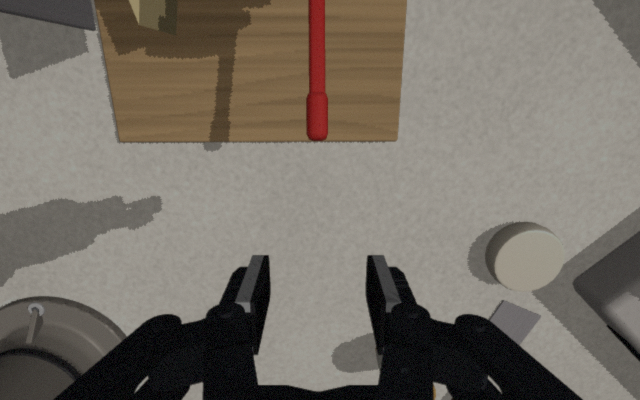

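The lever (318,0–140) is free of the fingers and stays closed at 1.05 rad, and nothing else has been touched.

```bash
python3 -c "
from station import bot
print(bot.hand_in())"
```

```text
the job is handed in; nothing more can be done
None
```

I tightened the nut to about 1.68 rad, which by my measurements is where the lever starts to bite half-way. I then swung the lever fully closed (1.05 rad), let go and handed the job in. Reaching that setting took a small overshoot to 1.90 and back, and the clamping force was estimated (about 125 N against the 110 N wanted), not measured.

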